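Work in the springs of a mirror tilt plate, one corner after the other

ROBOT

A 6-joint arm with a two-finger parallel gripper is mounted at the origin on a cart in front of the work surface, level with it; the furniture and walls round the work are solid. World frame = base frame: x ahead of the robot, y to its left, z up, the work surface at z = 0. Lengths are in m, angles in rad, forces in N, time in s.
With the tool pointing down it reaches from about 0.3 to 0.875 m from the base axis. Payload 6.4 kg.
Tool frame: the origin (TCP) lies at the centre of the arm's flange, where the gripper is bolted on; the fingertips stand 173 mm ahead of it and the grasp point (between the pads) lies 155 mm ahead of it; z points along the fingers, y is the line along which they close (so a half turn about z gives the same grasp; the last joint's range is limited). The gripper opens to 85 mm and grips with 20 to 120 N. Pads are 22 mm wide; open, the fingers measure 114 mm over their backs; the gripper's body (76 mm by 85 mm) begins 54 mm behind the grasp point. The pads swing forward as they close: fully open they stand 13 mm farther back than shut.
Start: joints at [0.901, 0.181, 1.607, -0, 1.354, -0.206], TCP at [0.257, 0.514, 0.405] pointing down, gripper open.
Joint ranges: [-2.99, 2.99], [-0.89, 2.07], [0.3, 2.58], [-1.14, 4.28], [0, 2.63], [-3.12, 3.12]. Speed limits (rad/s): [2.57, 2.57, 3.01, 3.14, 3.14, 3.14].

INTERFACE

Orientations are given as a unit quaternion [w, x, y, z].
In Python, from bench import get_obs, camera, get_calibration, hand_in gives the robot as it stands. The module is installed in compiled form; this text tells all that it offers.
- The arm moves only by the tool drive_tool, never from a script. Its argument "increments" is a list of rows, each a list of 2 entries, a list of its own where there are three numbers: the shift along the tool's x, y, z normalised to -1 to 1, where 1 is 250 mm, then the turn about the tool's z normalised to -1 to 1, where 1 is 90 degrees. A call has exactly 8 rows; each row is the pose to reach, as a shift and turn from the pose commanded when the call began, along the tool's axes at that moment; what a row does not reach only later rows make up. A row lasts 1/8 s, in which the tool goes at most 62.5 mm and 10.7 degrees, less where a joint would pass 70% of its speed; a pose out of reach is approached as far as the arm can. A call with a number of a shift or a turn outside -1 to 1 is refused whole. A call with a gripper value outside its range is refused whole. "claw" is the closure, from 0 (fully open) to 1 (shut), set as the call begins (left out, the last holds). The fingers move at their own pace and stop on an object; the grip force is fixed at half the most. Time passes only in rows, so rows that repeat a pose let the fingers close, or fill a call up. It gives the time, the measured TCP pose, the force and the opening at its end, in the units of the state.
- get_obs(): the state, without advancing time (a new reading comes with each control period).
- camera(name): name is "side" or "top"; returns the picture (480x640x3 uint8, blue, green, red); there is no depth.
- get_calibration(name): a dict with "K" (3x3 intrinsics, pixels), "origin" and "orientation" of the camera in the world. Camera axes: x right, y down, z forward; pixel columns grow to the right and rows downward; lengths in m; the calibration is good to about 2 mm. A picture is of the moment at which its call begins. get_calibration takes no time and is no camera call.
- hand_in(): hands the job in, once; it reports no verdict.
The state is a dict: "time_s": time; "q": joint angles; "dq": joint speeds; "joint_efforts": joint torques, N m; "eef_pos": TCP position; "eef_rot": TCP orientation; "wrist_force": force on the tool from outside, world axes, zero at the start; "torque": the same for the moment, N m; "opening": opening from 0.0 (shut) to 1.0 (fully open).
Only numpy, scipy, OpenCV 4.12 (cv2) and the standard library are available. Lean on these libraries where they do the work, as an engineer would, in place of code of your own. Each camera call takes 0.05 s, during which the arm holds its last target. There are 200 camera calls.

TASK

The mirror's sprung tilt plate has just been assembled and its two springs must be worked in: first press down the corner with the round pad until its pointer stands level with the sliding index on the scale beside it, hold it there for a good second, then let it come fully back up. Then do the same with the corner that has the square pad. Press one corner at a time with the fingers, not well past the index, keep off the mirror, pick nothing up, and do not shift the mount, its indexes or the things standing round it.

Things in the scene. Friction and masses are not known exactly. Their poses are not given: they have to be found in the camera images.
- mount: Heavy loose grey base (about 2 kg, 160 x 160 x 14 mm) of a sprung tilt plate, with a 36 mm wide ear at far left and one at near right, each reaching to 145 mm from the centre. Origin: centre of the underside; x to its far side (away from the robot at yaw 0), y left, z up. The plate above stands on a ball at the far right corner (+60, -60 mm) and on springs under the two pad corners.
- mirror: Round mirror in a dark ring, diameter 64 mm, 6 mm high, fixed on the middle of the level aluminium tilt plate (150 x 150 x 10 mm, centred over the base, top 82 mm above the bench). Origin: centre of the mirror's underside, on the plate's top. Not to be touched.
- round_pad (a point): Centre of the top of the ROUND black press pad (diameter 24 mm, 14 mm tall) on the plate's far left corner (mount +60, +60 mm), 96 mm above the bench at rest. Moves with the plate.
- square_pad (a point): Centre of the top of the SQUARE black press pad (24 x 24 mm, 14 mm tall) on the plate's near right corner (mount -60, -60 mm), 96 mm above the bench at rest. Moves with the plate.
- round_pointer (a point): Tip of the dark conical pointer that sticks out leftwards (mount +y) from the plate beside the round pad, 178 mm from the ball (pad: 120 mm), so the tip falls 1.48 mm for each mm the round pad is pressed down. 77 mm above the bench at rest.
- square_pointer (a point): Tip of the dark conical pointer that sticks out rightwards (mount -y) from the plate beside the square pad; it falls 1 mm for each mm the square pad is pressed down. 77 mm above the bench at rest.
- index_round_point (a point): Point of the dark steel index rider (16 x 13 x 10 mm, small knob in front) on the left scale, a white strip on the ear (mount y 104 to 140 mm, top 84 mm above the bench, facing -x, black tick every 5 mm). It faces the round corner's pointer tip, about 1.5 mm outside it; they are level when their heights are equal.
- index_square_point (a point): Point of the like rider on the like right scale (mount y -104 to -140 mm), facing the square corner's pointer tip.
- tilt_round (a joint): Tilt of the plate by its round corner, rad: 0 at rest (up), grows as the round pad goes down (drop of the pad 0.120 m x sin, of its pointer 0.178 m x sin), hard stop at 0.32. The spring takes about 3 N at the pad to start, about 9 N at the stop; it comes back by itself when let go. Pressing within 15 mm of the pad's centre leaves the other corner up.
- tilt_square (a joint): The same for the square corner: 0 at rest, grows as the square pad goes down (drop of the pad and of its pointer 0.120 m x sin), stop at 0.32, about 3 to 9 N at the pad.
- index_round (a joint): How far the left index stands below the rest height of its pointer, m (18 to 36 mm at the start, stiff; to be left where it is).
- index_square (a joint): How far the right index stands below the rest height of its pointer, m (12 to 26 mm at the start, stiff; to be left where it is).
- oil: Small amber dropper bottle with black bulb, 25 mm across, 78 mm tall, loose, standing to the left of the mount; origin: centre of the underside.
- reagent: Small white bottle with red cap, 26 mm across, 73 mm tall, loose, standing to the right of the mount; origin: centre of the underside.
- loupe: Folding loupe, 61 x 28 x 12 mm, loose, lying in front of the mount; origin: centre of the underside.
- timer: White countdown timer, 62 x 66 x 18 mm, loose, lying in front of the square corner; origin: centre of the underside.
There are look-alikes about, which are no part of the job. Several things have the shape of the timer; the one meant has the colours described above.

How it is judged:
By the outcome, as a careful person would: the job done as asked, in the order asked, and still so for the second after the job is handed in, with the robot touching nothing.
It also fails if it takes over 48 s, if anything falls off the work surface, if the arm or the gripper's body presses on something with over 40 N, if the wrist force passes 120 N, or if a joint passes its speed limit or range.

## Working session

There is one attempt and no reset: what is moved stays moved. The work goes in short steps, Python scripts to look and compute and a tool call to move; the robot and the scene stay as the last step left them, time stands still between calls to the robot, and variables do not carry over. Pictures are saved under pics/ and viewed, on a budget of 10 in all, crops included, one or two more only if the job needs it, and the job is handed in when it is done.

Besides the shell and the picture viewer there is one more tool, called after "Request:" as name(argument=value, ...) on one line, values as JSON. drive_tool: Moves the arm, as the interface text tells. Its arguments: {"type":"object","properties":{"increments":{"type":"array","items":{"type":"array"}},"claw":{"type":"number"}},"required":["increments"]}

```bash
mkdir -p pics
python3 - <<'E'
from bench import *
import cv2
for n in("top","side"):
    cv2.imwrite(f"pics/{n}0.png",camera(n)); print(n,get_calibration(n))
o=get_obs();print(o)
E
```

```text
top {'K': array([[555.6690759 ,   0.        , 312.7752536 ],
       [  0.        , 555.6690759 , 236.45808652],
       [  0.        ,   0.        ,   1.        ]]), 'origin': array([ 0.36633842, -0.01670896,  0.98741814]), 'orientation': array([ 0.05994126, -0.6940359 ,  0.71551063, -0.05259047])}
side {'K': array([[485.53992609,   0.        , 316.67321637],
       [  0.        , 485.53992609, 233.68260398],
       [  0.        ,   0.        ,   1.        ]]), 'origin': array([ 0.52801914, -0.78987129,  0.43096181]), 'orientation': array([-0.54683101,  0.83717708, -0.00821921, -0.00654412])}
{'time_s': 0.1, 'q': array([ 9.00669419e-01,  1.81497729e-01,  1.60790365e+00,  3.56958880e-06,
        1.35377038e+00, -2.06301591e-01]), 'dq': array([ 0.00070847, -0.00163698, -0.00220226,  0.000572  ,  0.00064233,
       -0.00061807]), 'joint_efforts': array([ 4.11286346e-04, -4.45870221e+01, -3.52239811e+01, -1.95188099e-04,
        4.05353378e-03, -3.55493512e-06]), 'eef_pos': array([0.2570848 , 0.51408205, 0.4038587 ]), 'eef_rot': array([-3.36602983e-04,  2.29839701e-01,  9.73228179e-01, -7.14208133e-04]), 'wrist_force': array([-0.29776456, -0.36343745, -0.1341531 ]), 'torque': array([-0.02448221, -0.01757156, -0.03361358]), 'opening': 1.0025656234370726}
```

View pics/top0.png

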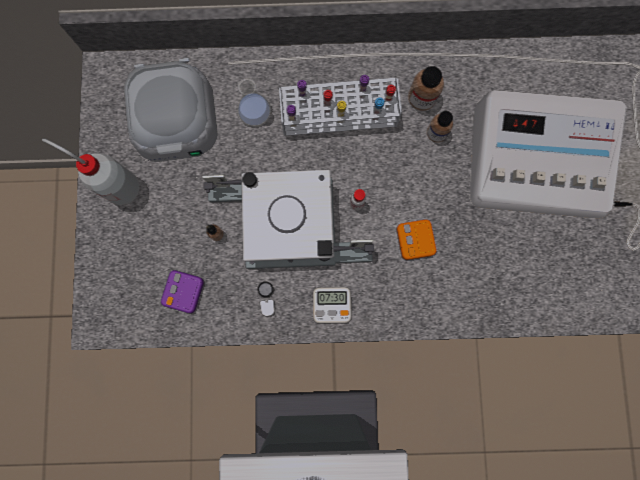

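View pics/side0.png

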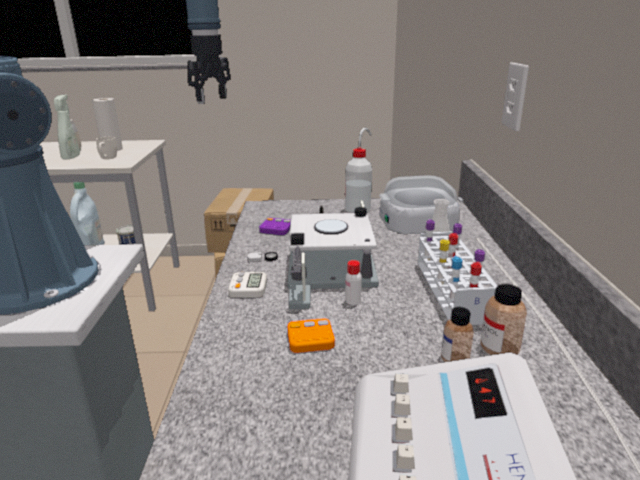

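The top view shows the mirror at (287,214), the round pad at (250,180), the square pad at (325,248), and the riders near (215,183) and (362,243). Next I'll enlarge the scales.

```bash
cat > h.py <<'E'
from bench import *
import numpy as np, cv2
from scipy.spatial.transform import Rotation as R
def cam(n):
    c=get_calibration(n); return c["K"],c["origin"],R.from_quat(np.roll(c["orientation"],-1)).as_matrix()
def at_z(n,uv,z):
    K,o,M=cam(n); d=M@np.linalg.solve(K,[*uv,1]); return o+d*(z-o[2])/d[2]
def proj(n,p):
    K,o,M=cam(n); c=K@(M.T@(np.array(p)-o)); return c[:2]/c[2]
def crop(img,x,y,w,h,s): return cv2.resize(img[y:y+h,x:x+w],None,fx=s,fy=s,interpolation=cv2.INTER_CUBIC)
E
python3 - <<'E'
from h import *
t=np.mean([camera("top") for _ in range(4)],axis=0).astype(np.uint8);s=np.mean([camera("side") for _ in range(4)],axis=0).astype(np.uint8)
a=crop(t,196,165,66,44,6);b=crop(t,316,228,66,44,6)
c=crop(s,280,200,66,115,5)
d=crop(s,310,195,66,28,6)
out=np.zeros((600,800,3),np.uint8)
out[:264,:396]=a;out[264+8:536,:396]=b;out[:575,404:734]=c
cv2.imwrite("pics/crop1.png",out)
for n,uv,z in(("mirror",(287,214),.088),("rp",(250,180),.096),("sp",(325,248),.096)): print(n,at_z("top",uv,z))
print("side mirror",at_z("side",(331,227),.088),"sp",at_z("side",(297,239),.096))
E
```

```text
mirror [0.5498655  0.03196471 0.088     ]
rp [0.60752097 0.09148439 0.096     ]
sp [ 0.49015682 -0.0287625   0.096     ]
side mirror [0.55249303 0.02037621 0.088     ] sp [ 0.49322076 -0.04710552  0.096     ]
```

View pics/crop1.png

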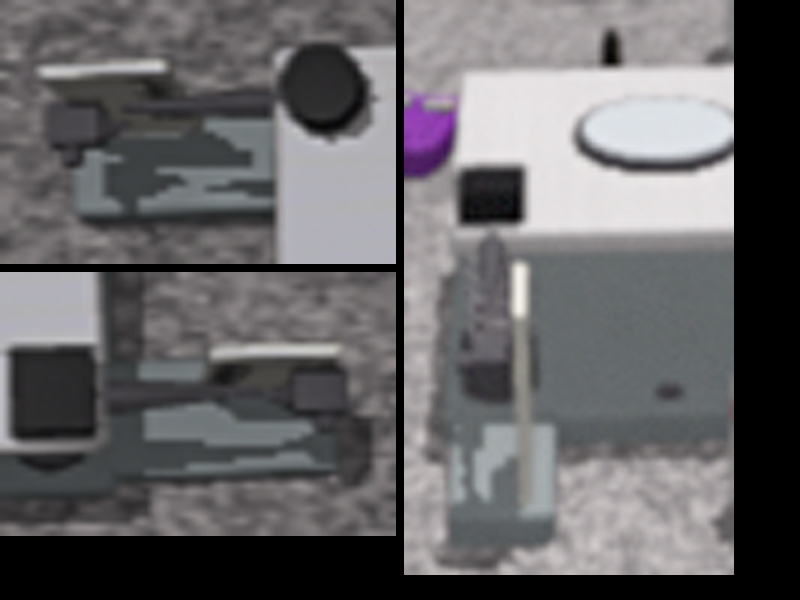

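The crops show both riders: left one in the top view near (209,186), right one near (369,248), and in the side view near (296,272). I'll fit the mount pose and overlay candidate index heights.

```bash
cat >> h.py <<'E'
def W(m,p):
    c,s=np.cos(m[2]),np.sin(m[2]); p=np.array(p,float); return np.array([m[0]+c*p[0]-s*p[1],m[1]+s*p[0]+c*p[1],p[2]])
E
python3 - <<'E'
from h import *
from scipy.optimize import least_squares
t=camera("top");s=camera("side")
def corners(img,x,y,w,h,th):
    g=cv2.cvtColor(img[y:y+h,x:x+w],cv2.COLOR_BGR2GRAY); m=(cv2.GaussianBlur(g,(3,3),0)>th).astype(np.uint8)
    m=cv2.morphologyEx(m,cv2.MORPH_OPEN,np.ones((9,9)))
    cs=max(cv2.findContours(m,0,1)[0],key=cv2.contourArea); hull=cv2.convexHull(cs)
    q=cv2.approxPolyN(hull,4,ensure_convex=True) if hasattr(cv2,'approxPolyN') else cv2.approxPolyDP(hull,6,True)
    return q.reshape(-1,2)+[x,y]
qt=corners(t,225,155,125,125,165); qs=corners(s,280,205,105,60,165)
print(qt.tolist(),qs.tolist())
C=[(sx*.075,sy*.075,.082) for sx in(1,-1) for sy in(1,-1)]
def match(n,m,q):
    return [min((np.array(a)-proj(n,W(m,c)) for a in q),key=np.linalg.norm) for c in C]
def f(v):
    r=np.array(match("top",v[:3],qt)); return r.ravel()
v=least_squares(f,[.55,.032,.01]).x; print("mount",v,"res",f(v).round(1))
r=np.array(match("side",v,qs)); print("side res",r.round(1))
np.save("mount.npy",v)
P=[("rp",(.06,.06,.096)),("sp",(-.06,-.06,.096)),("mir",(0,0,.088))]
for n,p in P: print(n,W(v,p).round(4),proj("top",W(v,p)).round(1),proj("side",W(v,p)).round(1))
def mark(img,n,x,y,w,h,k,pt):
    o=crop(img,x,y,w,h,k)
    for d in(0,12,18,24,30,36):
        u=(proj(n,W(v,(pt[0],pt[1],.077-d/1000)))-[x,y]+.5)*k
        cv2.circle(o,tuple(int(a) for a in u),2,(0,255-7*d,7*d),-1)
    return o
out=np.zeros((600,800,3),np.uint8)
out[:300,:396]=mark(t,"top",200,170,33,25,12,(.06,.1195)); out[300:,:396]=mark(t,"top",350,232,33,25,12,(-.06,-.1195))
out[:600,404:800]=mark(s,"side",282,232,33,50,12,(-.06,-.1195))
cv2.imwrite("pics/crop2.png",out)
E
```

```text
[[332, 255], [244, 259], [242, 174], [328, 170]] [[369, 213], [377, 246], [291, 246], [291, 213]]
mount [0.55134666 0.03319452 0.01373291] res [ 1.6  1.8 -1.4  1.8  1.5 -1.7 -1.8 -1.6]
side res [[ 2.8  1.4]
 [ 0.8  2.7]
 [ 0.4 -0.6]
 [ 2.9  0.3]]
rp [0.6105 0.094  0.096 ] [248.5 178.3] [359.5 207.8]
sp [ 0.4922 -0.0276  0.096 ] [324.3 246.8] [296.7 234.3]
mir [0.5513 0.0332 0.088 ] [286.2 213.1] [330.1 224.3]
```

View pics/crop2.png

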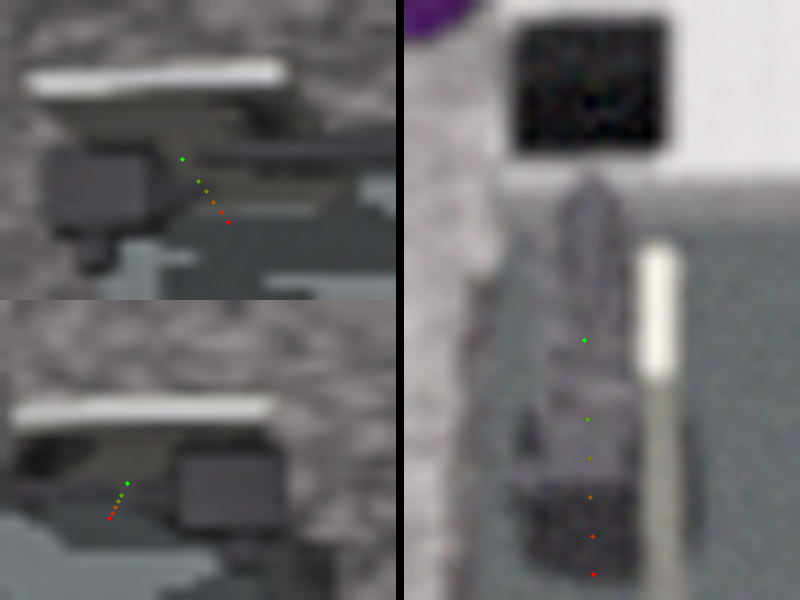

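Run:
```python
from h import *
v=np.load("mount.npy")
S=lambda p:((proj("side",W(v,p))-[282,232]+.5)*12+[404,0]).round(0)
print("padbottom front",S((-.06,-.072,.082)),"padtop far",S((-.06,-.048,.096)),"plate edge",S((-.06,-.075,.082)),"strip top outer",S((-.05,-.14,.084)),"inner",S((-.05,-.104,.084)), "ear end bottom front", S((-.06,-.145,.014)))
for d in(12,15,18,21,24): print(d,"front face +-5mm",[S((-.06,-.143,.077-d/1000+e))[1] for e in(.0065,.005,-.005,-.0065)],"top back",S((-.06,-.1275,.077-d/1000+.005)))
T=lambda x0,y0,p:((proj("top",W(v,p))-[x0,y0]+.5)*12).round(0)
for n,x0,y0,sg,off in(("L",200,170,1,0),("R",350,232,-1,300)):
    print(n,"strip in/out",T(x0,y0,(.06*sg+.0,.104*sg,.084))+[0,off],T(x0,y0,(.06*sg,.14*sg,.084))+[0,off],"tip",T(x0,y0,(.06*sg,.118*sg,.077))+[0,off])
    for d in(12,18,24,30,36): print(d,"centre of top face",T(x0,y0,(.06*sg,.1355*sg,.082-d/1000))+[0,off], "index",T(x0,y0,(.06*sg,.1195*sg,.077-d/1000))+[0,off])
```

```text
padbottom front [589. 158.] padtop far [588.   1.] plate edge [589. 167.] strip top outer [656. 361.] inner [658. 242.] ear end bottom front [598. 842.]
12 front face +-5mm [np.float64(458.0), np.float64(469.0), np.float64(535.0), np.float64(545.0)] top back [585. 414.]
15 front face +-5mm [np.float64(479.0), np.float64(489.0), np.float64(555.0), np.float64(565.0)] top back [586. 434.]
18 front face +-5mm [np.float64(499.0), np.float64(509.0), np.float64(575.0), np.float64(585.0)] top back [587. 454.]
21 front face +-5mm [np.float64(519.0), np.float64(529.0), np.float64(595.0), np.float64(605.0)] top back [588. 473.]
24 front face +-5mm [np.float64(539.0), np.float64(549.0), np.float64(615.0), np.float64(625.0)] top back [588. 493.]
L strip in/out [284. 142.] [ 27. 154.] tip [193. 159.]
12 centre of top face [ 79. 178.] index [198. 181.]
18 centre of top face [ 88. 188.] index [206. 192.]
24 centre of top face [ 96. 199.] index [214. 202.]
30 centre of top face [105. 209.] index [221. 212.]
36 centre of top face [113. 219.] index [229. 222.]
R strip in/out [ 18. 481.] [281. 470.] tip [117. 484.]
12 centre of top face [239. 485.] index [121. 496.]
18 centre of top face [236. 491.] index [118. 501.]
24 centre of top face [232. 497.] index [116. 507.]
30 centre of top face [228. 503.] index [113. 513.]
36 centre of top face [224. 509.] index [110. 519.]
```

Square index is about 14–15 mm down and the round one about 20 mm, both to be confirmed while pressing. I'll close the claw and travel over the round pad.

Request:
drive_tool(increments=[[[-0.12,-0.05,0],0],[[-0.26,-0.11,0],0],[[-0.4,-0.17,0],0],[[-0.54,-0.23,0],0],[[-0.68,-0.3,0],0],[[-0.82,-0.36,0],0],[[-0.95,-0.42,0],0],[[-1.0,-0.44,0],0]], claw=1)

```text
time_s: 1.6
eef_pos: [0.4326, 0.3028, 0.4048]
eef_rot: [0.0, 0.231, 0.973, 0.0]
wrist_force: [-0.9, 0.3, 0.1]
opening: 0.001
```

Request:
drive_tool(increments=[[[-0.12,-0.05,0],-0.07],[[-0.26,-0.11,0.05],-0.14],[[-0.4,-0.17,0.1],-0.2],[[-0.54,-0.23,0.15],-0.25],[[-0.68,-0.3,0.2],-0.295],[[-0.82,-0.36,0.24],-0.295],[[-0.95,-0.42,0.27],-0.295],[[-1.0,-0.44,0.28],-0.295]])

```text
time_s: 2.6
eef_pos: [0.6067, 0.093, 0.334]
eef_rot: [-0.0, 0.001, 1.0, 0.0]
wrist_force: [-0.6, 0.8, 0.5]
opening: 0.002
```

Request:
drive_tool(increments=[[[-0.01,0,0.08],0],[[-0.01,0,0.16],0],[[-0.01,0,0.22],0],[[-0.01,0,0.245],0],[[-0.01,0,0.26],0],[[-0.01,0,0.275],0],[[-0.01,0,0.29],0],[[-0.01,0,0.3],0]])

```text
time_s: 3.6
eef_pos: [0.6087, 0.0943, 0.2603]
eef_rot: [0.001, 0.0, 1.0, 0.0]
wrist_force: [-0.0, 4.9, 4.8]
opening: -0.002
```

```bash
cat > look.py <<'E'
from h import *
import sys
t=camera("top");s=camera("side");o=get_obs();print(o["time_s"],o["eef_pos"].round(4),o["wrist_force"].round(1))
if sys.argv[2]=="L": a=crop(t,198,166,66,34,6);b=crop(s,328,195,50,44,8)
else: a=crop(t,316,228,66,34,6);b=crop(s,277,230,48,60,8)
out=np.zeros((600,800,3),np.uint8); out[:a.shape[0],:a.shape[1]]=a
out[:b.shape[0],400:400+b.shape[1]]=b
if sys.argv[2]=="L": c=crop(t,198,172,33,25,12)
else: c=crop(t,350,232,33,25,12)
out[300:,:396]=c
cv2.imwrite(f"pics/{sys.argv[1]}.png",out); np.save(f"{sys.argv[1]}.npy",np.stack([t,s]))
E
python3 look.py L1 L
```

```text
3.7 [0.6086 0.0942 0.26  ] [-0.5  4.3  4.3]
```

View pics/L1.png

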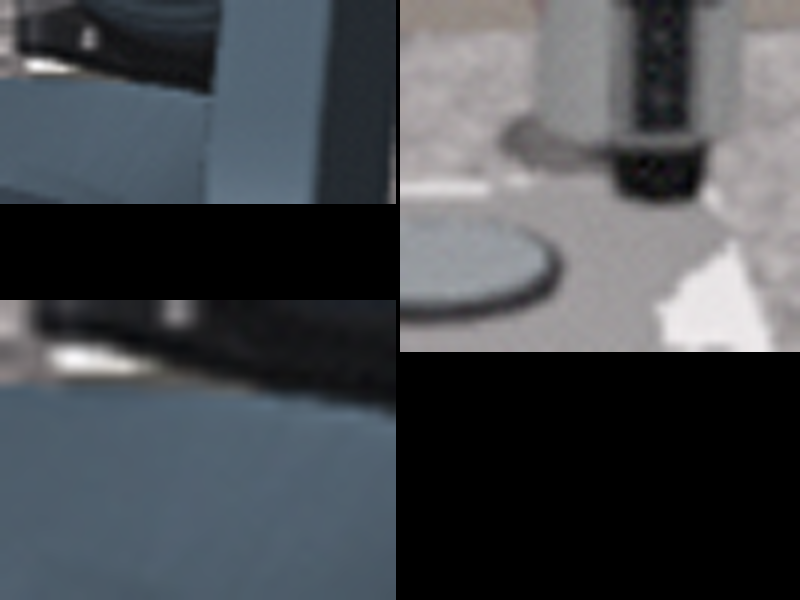

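The top view is hidden by the arm. The side view shows the rider as a dark shape left of the pad at about pixel (345,213). I'll predict where rider and pointer should project there.

Run:
```python
from h import *
v=np.load("mount.npy")
S=lambda p:((proj("side",W(v,p))-[328,195]+.5)*8+[400,0]).round(0)
print("plate far-left corner region at drop14.8:",S((.0,.075,.082-.0112)),S((.06,.075,.0708)), "mirror edge right", S((0.032,0,.088)))
print("padtop centre drop10",S((.06,.06,.086)))
for d in(12,14,16,18,20,22,24,28): print(d,"tip",S((.06,.118,.077-d/1000)),"box inner top/front corner",S((.053,.1275,.0835-d/1000)),"outer top",S((.053,.1435,.0835-d/1000)),"bottom",S((.053,.1275,.0705-d/1000)),"knob",S((.045,.1355,.077-d/1000)))
s=np.load("L1.npy")[1]
cv2.imwrite("pics/L1b.png",crop(s,334,200,40,22,20))
```

```text
plate far-left corner region at drop14.8: [408. 187.] [649. 180.] mirror edge right [560. 235.]
padtop centre drop10 [656. 145.]
12 tip [632. 140.] box inner top/front corner [602. 104.] outer top [597.  83.] bottom [601. 150.] knob [569. 117.]
14 tip [632. 147.] box inner top/front corner [602. 111.] outer top [597.  90.] bottom [601. 158.] knob [569. 124.]
16 tip [632. 154.] box inner top/front corner [602. 118.] outer top [597.  97.] bottom [601. 165.] knob [569. 131.]
18 tip [632. 161.] box inner top/front corner [602. 126.] outer top [596. 104.] bottom [601. 172.] knob [569. 139.]
20 tip [631. 168.] box inner top/front corner [602. 133.] outer top [596. 111.] bottom [601. 179.] knob [569. 146.]
22 tip [631. 176.] box inner top/front corner [602. 140.] outer top [596. 118.] bottom [601. 186.] knob [569. 153.]
24 tip [631. 183.] box inner top/front corner [602. 147.] outer top [596. 125.] bottom [601. 193.] knob [568. 160.]
28 tip [631. 197.] box inner top/front corner [601. 161.] outer top [596. 139.] bottom [601. 207.] knob [568. 174.]
```

View pics/L1b.png

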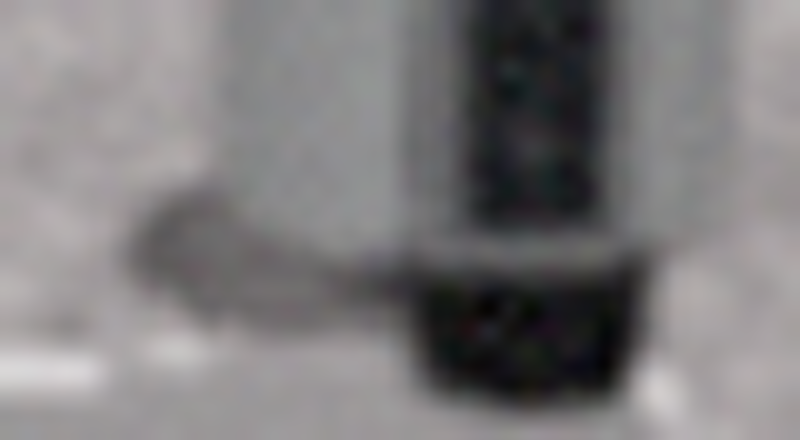

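Run:
```python
from h import *
from scipy.optimize import brentq
v=np.load("mount.npy")
def T(p): return proj("top",W(v,p))*12
def diff(sg,d,b): # strip at mount x sg*.06+s ; use box centre x = sg*.06, strip top edge x = sg*.06 + b
    # strip faces -x: box in front => strip x larger
    return (T((sg*.06,sg*.1345,.077-d))-T((sg*.06+b,sg*.1345,.084)))[1]
for dR in(.013,.0145,.016):
  for oR in(78.5,):
    b=brentq(lambda b:diff(-1,dR,b)-oR,-.03,.05)
    for oL in(102,106.5,111):
        print(dR,"b",round(b,4),"oL",oL,"dL",round(brentq(lambda d:diff(1,d,b)-oL,-.05,.1),4))
Z=lambda p:((proj("side",W(v,p))-[334,200]+.5)*20).round(0)
for d in(18,21,24): print(d,"knob c",Z((.045,.1355,.077-d/1e3)),"tip",Z((.06,.119,.077-d/1e3)),"box left-in top",Z((.053,.1275,.0835-d/1e3)),"bot",Z((.053,.1275,.0705-d/1e3)))
```

```text
0.013 b 0.0081 oL 102 dL 0.019
0.013 b 0.0081 oL 106.5 dL 0.0216
0.013 b 0.0081 oL 111 dL 0.0242
0.0145 b 0.0078 oL 102 dL 0.0198
0.0145 b 0.0078 oL 106.5 dL 0.0224
0.0145 b 0.0078 oL 111 dL 0.0251
0.016 b 0.0076 oL 102 dL 0.0207
0.016 b 0.0076 oL 106.5 dL 0.0233
0.016 b 0.0076 oL 111 dL 0.0259
18 knob c [302. 246.] tip [458. 300.] box left-in top [384. 214.] bot [383. 329.]
21 knob c [301. 273.] tip [458. 326.] box left-in top [384. 241.] bot [383. 356.]
24 knob c [301. 299.] tip [457. 353.] box left-in top [384. 267.] bot [383. 382.]
```

Three independent estimates put the round index at about 22 mm: top-view tip rows 21.7, box against strip 22.4, and side-view knob about 21.6. The tip therefore needs about 13.5 mm of travel, so I'll press further and check.

Request:
drive_tool(increments=[[[0,0,0.006],0],[[0,0,0.012],0],[[0,0,0.016],0],[[0,0,0.018],0],[[0,0,0.018],0],[[0,0,0.018],0],[[0,0,0.018],0],[[0,0,0.018],0]])

```text
time_s: 4.7
eef_pos: [0.6088, 0.0943, 0.2558]
eef_rot: [0.001, 0.0, 1.0, 0.0]
wrist_force: [-0.8, 6.1, 5.9]
opening: 0.003
```

```bash
python3 look.py L2 L
python3 - <<'E'
from h import *
v=np.load("mount.npy"); s=np.load("L2.npy")[1]
o=crop(s,310,198,66,36,12)
Z=lambda p:tuple(int(a) for a in (proj("side",W(v,p))-[310,198]+.5)*12)
for d,c in((18,(0,255,0)),(22,(0,255,255)),(26,(0,0,255))):
    t=np.arcsin(d/178)
    E=lambda x,y,h=.012:(x,-.06+(y+.06)*np.cos(t)+h*np.sin(t),.070-(y+.06)*np.sin(t)+h*np.cos(t))
    cv2.line(o,Z(E(-.02,.075)),Z(E(.075,.075)),c,1)   # plate left top edge for drop d
    cv2.circle(o,Z((.045,.1355,.077-d/1e3)),3,c,-1)
cv2.imwrite("pics/L2b.png",o)
E
```

```text
4.8 [0.6087 0.0943 0.2557] [-0.3  6.2  5.3]
```

View pics/L2b.png

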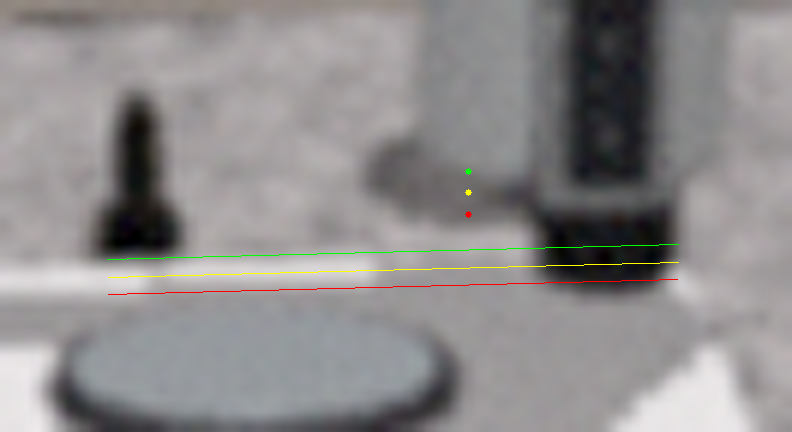

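Run:
```python
from h import *
v=np.load("mount.npy")
s0=cv2.imread("pics/side0.png").astype(float).mean(2)
for n,s in(("rest",s0),("L1",np.load("L1.npy")[1].astype(float).mean(2)),("L2",np.load("L2.npy")[1].astype(float).mean(2))):
    for a in((328,338),(338,341)):
        print(n,a,s[206:228,a[0]:a[1]].mean(1).round(0).astype(int).tolist())
for d in(0,14,18,20,22,24):
    t=np.arcsin(d/178)
    E=lambda x,y,h=.012:(x,-.06+(y+.06)*np.cos(t)+h*np.sin(t),.070-(y+.06)*np.sin(t)+h*np.cos(t))
    print(d,proj("side",W(v,E(0.01,.075))).round(2),"bottom",proj("side",W(v,E(.01,.075,.002))).round(2))
```

```text
rest (328, 338) [163, 163, 161, 163, 165, 161, 162, 191, 220, 228, 227, 227, 223, 212, 220, 225, 226, 225, 226, 226, 226, 226]
rest (338, 341) [163, 157, 162, 157, 154, 150, 150, 188, 220, 228, 227, 227, 227, 220, 214, 222, 225, 226, 227, 226, 225, 227]
L1 (328, 338) [166, 165, 164, 165, 167, 165, 162, 166, 169, 165, 165, 187, 214, 188, 157, 152, 149, 151, 155, 155, 154, 154]
L1 (338, 341) [163, 159, 165, 159, 156, 156, 144, 143, 153, 159, 162, 172, 183, 168, 157, 152, 144, 147, 153, 156, 155, 153]
L2 (328, 338) [164, 165, 163, 165, 168, 165, 160, 166, 169, 167, 164, 162, 159, 181, 213, 187, 156, 151, 152, 153, 154, 153]
L2 (338, 341) [165, 158, 163, 160, 155, 155, 146, 143, 154, 159, 157, 151, 166, 192, 214, 186, 158, 150, 147, 152, 154, 155]
0 [333.48 212.44] bottom [333.51 217.13]
14 [333.5  217.33] bottom [333.55 222.11]
18 [333.51 218.76] bottom [333.56 223.56]
20 [333.51 219.48] bottom [333.57 224.29]
22 [333.52 220.2 ] bottom [333.58 225.02]
24 [333.52 220.92] bottom [333.59 225.75]
```

Run:
```python
from h import *
f=lambda s:np.clip((crop(s,336,204,26,18,15).astype(float)-20)*1.5,0,255).astype(np.uint8)
L1=np.load("L1.npy")[1];L2=np.load("L2.npy")[1]
out=np.vstack([f(L1),f(L2)])
v=np.load("mount.npy")
for d,c in((18,(0,255,0)),(22,(0,255,255)),(26,(0,0,255))):
    u=(proj("side",W(v,(.045,.1355,.077-d/1e3)))-[336,204.-.56]+.5)*15
    cv2.circle(out,(int(u[0]),int(u[1])+270),2,c,-1)
cv2.imwrite("pics/L3.png",out)
print(L2[207:221,340:356].mean(2).round(0).astype(int))
```

```text
[[159 163 170 167 153 138 137 139 138 146 143 145 145 140 128 114]
 [162 168 166 163 141 132 134 139 139 144 143 140 145 144 121 114]
 [159 151 137 130 117 127 132 136 141 139 142 142 144 142 112 112]
 [144 124 102  97 100 117 126 137 138 140 140 146 147 139 116 108]
 [132 104  94 100 104 113 121 125 133 139 137 143 141 133 108 105]
 [123  97  94  99 106 109 107 111 114 118 126 129 125 115  98 108]
 [122  98  94 100  99 106 103 109 110 106 105 103  92  86  84 104]
 [144 126 114 104 100 105 106 107 112 107  95  85  75  68  73  98]
 [157 151 146 123 112 115 112 112 105 106 105 104  96  87  60  67]
 [159 163 165 150 140 146 130 119 120 121 125 128 129 112  76  34]
 [151 163 177 179 173 171 162 158 160 162 167 170 167 155 107  50]
 [166 162 172 174 170 167 166 169 174 178 174 175 179 169 116  54]
 [191 175 168 176 176 163 158 160 165 165 162 165 173 165 121  54]
 [210 180 163 165 163 158 155 152 155 154 153 153 160 155 119  64]]
```

View pics/L3.png

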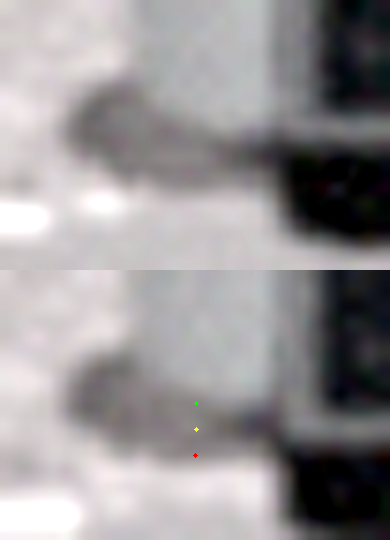

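The knob is the darker spot at about (352,214). It did not move between the two pictures, and it gives a round index of about 21.8 mm. To measure the plate's actual tilt I'll use several plate features.

Run:
```python
from h import *
from scipy.optimize import least_squares
v=np.load("mount.npy")
s0=cv2.imread("pics/side0.png").astype(float).mean(2)
def cross(col,lo,hi):
    c=col[lo:hi]; g=np.abs(np.diff(c)); 
    return (lo+.5+np.arange(len(g)))@(g**2)/ (g**2).sum()
for n,s in(("rest",s0),("L1",np.load("L1.npy")[1].astype(float).mean(2)),("L2",np.load("L2.npy")[1].astype(float).mean(2))):
    print(n,"near edge",s[240:256,325:345].mean(1).round(0).astype(int).tolist())
    print("  mirror near rim",s[229:242,328:334].mean(1).round(0).astype(int).tolist())
    print("  sqpad rows",s[228:250,294:300].mean(1).round(0).astype(int).tolist())
for h in(.006,.016,.026,.046):
  for d in(17,20,22):
    t=np.arcsin(d/178)
    E=lambda y,z,q=t:(0,-.06+(y+.06)*np.cos(q)+(z-.082+h)*np.sin(q),.082-h-(y+.06)*np.sin(q)+(z-.082+h)*np.cos(q))
    f=lambda y,z:round((proj("side",W(v,E(y,z)))-proj("side",W(v,E(y,z,0))))[1],2)
    print(h,d,"left edge",f(.075,.082),"near edge",f(-.075,.082),"mirror near",f(-.032,.082))
```

```text
rest near edge [228, 227, 228, 229, 228, 216, 180, 147, 137, 128, 114, 106, 106, 106, 106, 105]
  mirror near rim [229, 224, 174, 101, 59, 138, 218, 230, 229, 228, 227, 228, 227]
  sqpad rows [228, 227, 229, 226, 191, 114, 50, 37, 44, 40, 35, 22, 23, 25, 20, 18, 68, 136, 158, 136, 113, 103]
L1 near edge [157, 156, 153, 172, 205, 195, 162, 144, 136, 121, 110, 108, 107, 107, 108, 107]
  mirror near rim [155, 156, 153, 119, 77, 59, 99, 146, 158, 157, 156, 156, 157]
  sqpad rows [230, 230, 231, 229, 199, 126, 44, 18, 26, 29, 28, 20, 26, 27, 21, 43, 97, 135, 134, 116, 106, 102]
L2 near edge [156, 154, 155, 180, 213, 192, 159, 144, 134, 116, 108, 108, 108, 107, 107, 107]
  mirror near rim [154, 154, 157, 149, 106, 61, 76, 132, 152, 156, 155, 155, 154]
  sqpad rows [219, 230, 232, 229, 205, 136, 52, 19, 30, 28, 29, 25, 24, 23, 20, 58, 117, 135, 127, 114, 107, 100]
0.006 17 left edge 6.06 near edge -0.91 mirror near 1.29
0.006 20 left edge 7.15 near edge -1.07 mirror near 1.52
0.006 22 left edge 7.87 near edge -1.18 mirror near 1.68
0.016 17 left edge 5.9 near edge -1.12 mirror near 1.09
0.016 20 left edge 6.96 near edge -1.31 mirror near 1.3
0.016 22 left edge 7.68 near edge -1.44 mirror near 1.44
0.026 17 left edge 5.74 near edge -1.33 mirror near 0.9
0.026 20 left edge 6.78 near edge -1.56 mirror near 1.08
0.026 22 left edge 7.48 near edge -1.7 mirror near 1.2
0.046 17 left edge 5.43 near edge -1.75 mirror near 0.51
0.046 20 left edge 6.42 near edge -2.04 mirror near 0.63
0.046 22 left edge 7.09 near edge -2.23 mirror near 0.72
```

The measured features give a pointer drop of about 17.5 mm against an index of about 22, so 3 mm more at the tip.

Request:
drive_tool(increments=[[[0,0,0.004],0],[[0,0,0.008],0],[[0,0,0.012],0],[[0,0,0.012],0],[[0,0,0.012],0],[[0,0,0.012],0],[[0,0,0.012],0],[[0,0,0.012],0]])

```text
time_s: 5.8
eef_pos: [0.6088, 0.0944, 0.2529]
eef_rot: [0.001, 0.0, 1.0, 0.001]
wrist_force: [-0.4, 7.4, 5.6]
opening: 0.003
```

```bash
python3 look.py L4 L
python3 - <<'E'
from h import *
s=np.load("L4.npy")[1].astype(float).mean(2)
print(s[206:228,328:338].mean(1).round(0).astype(int).tolist(),"\n",s[229:242,328:334].mean(1).round(0).astype(int).tolist(),"\n",s[207:222,346:356].astype(int))
E
```

```text
5.9 [0.6088 0.0945 0.2529] [-0.8  7.2  5.9]
[165, 165, 163, 164, 168, 164, 161, 166, 170, 167, 165, 163, 161, 158, 170, 194, 175, 155, 152, 152, 154, 153] 
 [152, 153, 156, 154, 115, 69, 66, 112, 147, 156, 155, 154, 151] 
 [[136 136 140 142 142 141 143 139 122 114]
 [134 138 138 140 142 142 142 139 117 111]
 [133 138 139 145 140 143 147 142 115 106]
 [126 134 137 142 141 145 146 137 110 114]
 [113 122 134 132 137 141 143 133 104 107]
 [109 108 115 120 125 126 122 115  97 102]
 [103 107 105 106 107  98  89  83  85 103]
 [102 115 109 106  96  85  73  68  87 103]
 [111 107 106 111 107 103  94  87  90 102]
 [129 117 123 121 128 128 124 111  84  73]
 [162 156 157 160 167 170 168 152 107  48]
 [166 169 175 176 174 174 182 171 120  48]
 [164 165 167 170 166 172 186 178 119  49]
 [169 166 157 159 162 167 179 173 117  47]
 [158 157 154 150 152 156 162 153 109  48]]
```

Estimates at this level straddle the index: plate edge about 20 mm, mirror and finger geometry about 23–24, index about 22. I'll hold here for the full second, then raise to just under nominal contact height and use the force to calibrate the fingertip height.

Request:
drive_tool(increments=[[[0,0,0],0],[[0,0,0],0],[[0,0,0],0],[[0,0,0],0],[[0,0,0],0],[[0,0,0],0],[[0,0,0],0],[[0,0,0],0]])

```text
time_s: 6.9
eef_pos: [0.6087, 0.0945, 0.2529]
eef_rot: [0.001, 0.0, 1.0, 0.001]
wrist_force: [-0.4, 6.7, 5.2]
opening: -0.002
```

Request:
drive_tool(increments=[[[0,0,0],0],[[0,0,0],0],[[0,0,-0.015],0],[[0,0,-0.03],0],[[0,0,-0.045],0],[[0,0,-0.0575],0],[[0,0,-0.0575],0],[[0,0,-0.0575],0]])

```text
time_s: 7.9
eef_pos: [0.6085, 0.0934, 0.2664]
eef_rot: [-0.0, 0.0, 1.0, -0.0]
wrist_force: [0.7, -0.8, 3.3]
opening: -0.002
```

```bash
python3 look.py L5 L
python3 - <<'E'
from h import *
for n in("L4","L5"):
    s=np.load(n+".npy")[1].astype(float).mean(2)
    print(s[206:228,328:338].mean(1).round(0).astype(int).tolist(),"\n",s[229:242,328:334].mean(1).round(0).astype(int).tolist(),"\n",s[228:250,294:300].mean(1).round(0).astype(int).tolist())
E
```

```text
8.0 [0.6085 0.0934 0.2664] [ 0.3 -0.5  3.1]
[165, 165, 163, 164, 168, 164, 161, 166, 170, 167, 165, 163, 161, 158, 170, 194, 175, 155, 152, 152, 154, 153] 
 [152, 153, 156, 154, 115, 69, 66, 112, 147, 156, 155, 154, 151] 
 [181, 220, 232, 229, 208, 140, 52, 21, 32, 29, 23, 24, 26, 21, 19, 73, 138, 148, 128, 113, 104, 98]
[165, 165, 163, 164, 167, 164, 159, 169, 198, 219, 188, 158, 154, 150, 150, 154, 156, 156, 156, 155, 156, 157] 
 [156, 155, 136, 92, 57, 85, 145, 160, 157, 159, 157, 157, 157] 
 [229, 229, 231, 228, 190, 112, 39, 19, 25, 26, 29, 21, 22, 23, 19, 21, 78, 142, 139, 119, 110, 104]
```

Differencing against this light-contact state (drop about 2.5 mm) gives 22.2 mm for the hold, against the index at about 21.8. It was held for about 1.8 s. The pointer was level and contact calibrates to TCP z ≈ 0.268. I'll release it and move over the square pad.

Request:
drive_tool(increments=[[[0,0,-0.04],0],[[0,0,-0.12],0],[[0,0,-0.22],0],[[0.1,-0.1,-0.28],0],[[0.22,-0.23,-0.28],0],[[0.34,-0.35,-0.28],0],[[0.44,-0.455,-0.28],0],[[0.47,-0.485,-0.28],0]])

```text
time_s: 9.0
eef_pos: [0.49, -0.0283, 0.3377]
eef_rot: [0.0, 0.001, 1.0, -0.0]
wrist_force: [0.7, -0.7, -0.3]
opening: -0.003
```

Request:
drive_tool(increments=[[[0,0,0.08],0],[[0,0,0.16],0],[[0,0,0.22],0],[[0,0,0.25],0],[[0,0,0.27],0],[[0,0,0.29],0],[[0,0,0.31],0],[[0,0,0.31],0]])

```text
time_s: 10.0
eef_pos: [0.4907, -0.0273, 0.259]
eef_rot: [-0.001, 0.0, 1.0, 0.0]
wrist_force: [-4.1, 0.8, 6.2]
opening: 0.001
```

```bash
python3 look.py R1 R
python3 - <<'E'
from h import *
v=np.load("mount.npy"); s=np.load("R1.npy")[1]
o=np.zeros((600,800,3),np.uint8); o[:]=crop(s,270,232,64,48,12.5)
cv2.imwrite("pics/R1b.png",o)
E
```

```text
10.1 [ 0.4907 -0.0273  0.2592] [-4.8  0.6  5.3]
```

View pics/R1b.png

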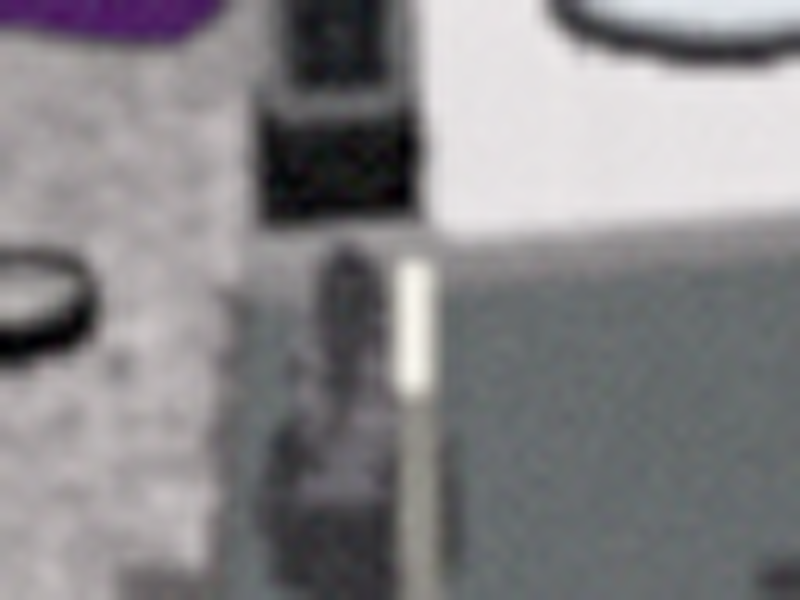

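Run:
```python
from h import *
v=np.load("mount.npy")
S=lambda p:((proj("side",W(v,p))-[270,232]+.5)*12.5).round(0)
for d in(0,7,9,11,13,14,15,16): print(d,"tip",S((-.06,-.118,.077-d/1000)),"outer bot/top +-5",S((-.06,-.1435,.072-d/1000)),S((-.06,-.1435,.082-d/1000)),"plate edge",S((-.06,-.075,.082-d/1e3)), "strip out",S((-.05,-.14,.084)))
for n in("R1",):
    s=np.load(n+".npy")[1].astype(float).mean(2)
s0=cv2.imread("pics/side0.png").astype(float).mean(2)
for a in(s0,s):
    print("box col",a[258:284,294:300].mean(1).round(0).astype(int).tolist());print("edge under pad",a[240:260,291:294].mean(1).round(0).astype(int).tolist())
    print("ptr",a[246:272,296:299].mean(1).round(0).astype(int).tolist())
    print("padbottom",a[240:256,294:296].mean(1).round(0).astype(int).tolist())
print("round corner back: ",s[206:222,328:338].mean(1).round(0).astype(int).tolist())
```

```text
0 tip [338. 350.] outer bot/top +-5 [336. 476.] [333. 405.] plate edge [342. 174.] strip out [412. 376.]
7 tip [340. 398.] outer bot/top +-5 [338. 525.] [335. 455.] plate edge [344. 221.] strip out [412. 376.]
9 tip [341. 411.] outer bot/top +-5 [339. 539.] [336. 469.] plate edge [345. 234.] strip out [412. 376.]
11 tip [341. 425.] outer bot/top +-5 [339. 553.] [336. 483.] plate edge [345. 247.] strip out [412. 376.]
13 tip [342. 439.] outer bot/top +-5 [340. 567.] [337. 497.] plate edge [346. 260.] strip out [412. 376.]
14 tip [342. 445.] outer bot/top +-5 [340. 573.] [337. 504.] plate edge [346. 267.] strip out [412. 376.]
15 tip [342. 452.] outer bot/top +-5 [340. 580.] [337. 511.] plate edge [346. 273.] strip out [412. 376.]
16 tip [343. 459.] outer bot/top +-5 [341. 587.] [338. 518.] plate edge [347. 280.] strip out [412. 376.]
box col [101, 108, 109, 99, 100, 112, 116, 103, 105, 109, 106, 105, 104, 100, 74, 57, 56, 55, 56, 55, 52, 58, 79, 100, 106, 103]
edge under pad [28, 30, 31, 28, 67, 139, 183, 172, 147, 134, 128, 116, 107, 108, 114, 110, 110, 109, 109, 112]
ptr [143, 119, 102, 102, 101, 99, 97, 96, 98, 98, 97, 97, 98, 101, 105, 100, 102, 110, 121, 109, 106, 108, 105, 107, 105, 100]
padbottom [26, 28, 22, 17, 57, 136, 177, 160, 128, 109, 104, 106, 102, 98, 100, 108]
box col [80, 81, 87, 87, 84, 94, 98, 101, 95, 93, 94, 92, 104, 98, 75, 58, 54, 52, 55, 57, 54, 59, 79, 97, 105, 106]
edge under pad [97, 72, 40, 28, 26, 26, 16, 28, 28, 47, 104, 147, 154, 145, 140, 132, 118, 109, 109, 109]
ptr [24, 22, 18, 72, 128, 119, 87, 63, 68, 62, 62, 62, 69, 67, 68, 73, 68, 79, 89, 96, 92, 98, 105, 104, 109, 101]
padbottom [101, 79, 43, 32, 20, 24, 20, 22, 13, 50, 112, 147, 139, 124, 116, 110]
round corner back:  [165, 164, 163, 164, 167, 164, 160, 163, 172, 197, 222, 227, 227, 228, 223, 212]
```

The round corner is back up. Combining the side-view box position (about 15.4) with the top-view cross-check (about 13.4), the square index is about 15 mm down. Tilt from TCP height is about 9 mm, so I'll press 6 mm more and check.

Request:
drive_tool(increments=[[[0,0,0.006],0],[[0,0,0.012],0],[[0,0,0.018],0],[[0,0,0.022],0],[[0,0,0.022],0],[[0,0,0.022],0],[[0,0,0.022],0],[[0,0,0.022],0]])

```text
time_s: 11.1
eef_pos: [0.4905, -0.0273, 0.2537]
eef_rot: [-0.001, 0.0, 1.0, 0.0]
wrist_force: [-5.7, 0.0, 5.3]
opening: -0.004
```

```bash
python3 look.py R2 R
python3 - <<'E'
from h import *
v=np.load("mount.npy"); s=np.load("R2.npy")[1]
cv2.imwrite("pics/R2b.png",crop(s,270,232,64,48,12.5))
a=s.astype(float).mean(2)
print("edge under pad",a[240:262,291:294].mean(1).round(0).astype(int).tolist());print("padbottom",a[240:262,294:296].mean(1).round(0).astype(int).tolist())
print("ptr",a[246:276,296:299].mean(1).round(0).astype(int).tolist());print("left edge",a[206:222,328:338].mean(1).round(0).astype(int).tolist())
for d in(0,9,13,14,15,16):
    t=np.arcsin(d/120); h=.012
    E=lambda x,y,z:(.06-(.06-x)*np.cos(t)-(z-.07)*np.sin(t),y,.07-(.06-x)*np.sin(t)+(z-.07)*np.cos(t))
    P=lambda *p:proj("side",W(v,E(*p))).round(2)
    print(d,"left edge x=.01",P(.01,.075,.082),"near edge x-.06",P(-.06,-.075,.082),"padbottom",P(-.06,-.072,.082),"tip",P(-.06,-.118,.077))
E
```

```text
11.2 [ 0.4905 -0.0273  0.2537] [-7.3  0.3  5.4]
edge under pad [90, 93, 103, 99, 68, 39, 26, 27, 28, 25, 26, 28, 46, 101, 147, 153, 146, 138, 133, 115, 106, 97]
padbottom [27, 48, 89, 106, 78, 38, 26, 26, 27, 29, 17, 18, 51, 112, 148, 145, 128, 118, 114, 112, 95, 99]
ptr [22, 22, 21, 23, 19, 21, 83, 136, 123, 87, 68, 68, 63, 67, 64, 63, 69, 72, 72, 76, 82, 98, 104, 103, 107, 101, 71, 57, 58, 54]
left edge [165, 163, 163, 164, 166, 164, 160, 165, 167, 169, 192, 218, 227, 227, 226, 224]
0 left edge x=.01 [333.48 212.44] near edge x-.06 [296.89 245.43] padbottom [296.92 244.69] tip [296.55 259.46]
9 left edge x=.01 [333.11 214.23] near edge x-.06 [296.75 250.24] padbottom [296.78 249.48] tip [296.64 264.42]
13 left edge x=.01 [332.99 215.03] near edge x-.06 [296.82 252.37] padbottom [296.85 251.61] tip [296.81 266.61]
14 left edge x=.01 [332.96 215.23] near edge x-.06 [296.85 252.9 ] padbottom [296.88 252.14] tip [296.86 267.16]
15 left edge x=.01 [332.94 215.43] near edge x-.06 [296.88 253.43] padbottom [296.91 252.67] tip [296.93 267.7 ]
16 left edge x=.01 [332.92 215.63] near edge x-.06 [296.92 253.97] padbottom [296.95 253.2 ] tip [296.99 268.25]
```

View pics/R2b.png

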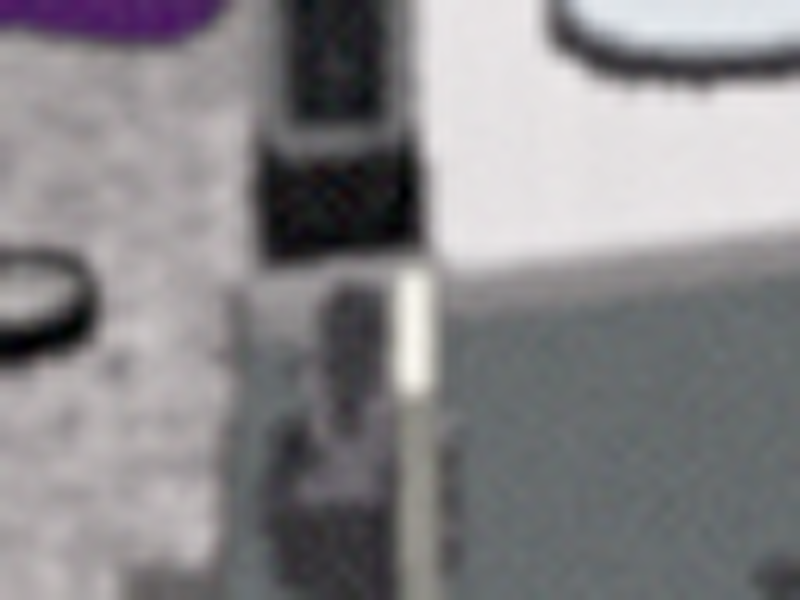

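The pad-bottom shift (8.15 px) and left-edge shift (3.0 px) both give a square drop of about 15.2 mm, against an index of about 15. The pointer tip just meets the rider. I'll hold, then release and retreat.

Request:
drive_tool(increments=[[[0,0,0],0],[[0,0,0],0],[[0,0,0],0],[[0,0,0],0],[[0,0,0],0],[[0,0,0],0],[[0,0,0],0],[[0,0,0],0]])

```text
time_s: 12.2
eef_pos: [0.4905, -0.0273, 0.2537]
eef_rot: [-0.001, 0.0, 1.0, 0.0]
wrist_force: [-5.9, -0.1, 5.6]
opening: 0.001
```

Request:
drive_tool(increments=[[[0,0,0],0],[[0,0,0],0],[[0,0,-0.02],0],[[0,0,-0.04],0],[[0,0,-0.06],0],[[0,0,-0.12],0],[[0,0,-0.22],0],[[0,0,-0.3],0]])

```text
time_s: 13.2
eef_pos: [0.4912, -0.0274, 0.3303]
eef_rot: [0.001, 0.0, 1.0, -0.0]
wrist_force: [0.5, -0.2, -0.7]
opening: -0.001
```

Request:
drive_tool(increments=[[[0.05,0,-0.1],0],[[0.15,0,-0.2],0],[[0.25,0,-0.3],0],[[0.35,0,-0.4],0],[[0.4,0,-0.45],0],[[0.4,0,-0.45],0],[[0.4,0,-0.45],0],[[0.4,0,-0.45],0]])

```text
time_s: 14.2
eef_pos: [0.3912, -0.0273, 0.4404]
eef_rot: [-0.001, 0.0, 1.0, 0.0]
wrist_force: [0.3, 0.9, -0.1]
opening: 0.0
```

Run:
```python
from h import *
s0=cv2.imread("pics/side0.png").astype(float).mean(2);S=camera("side");s=S.astype(float).mean(2)
for a in(s0,s): print(a[206:222,328:338].mean(1).round(0).astype(int).tolist(),a[240:250,294:296].mean(1).round(0).astype(int).tolist(),a[268:284,294:300].mean(1).round(0).astype(int).tolist())
d=np.abs(s-s0)[205:340,230:400]; print("changed px (mount,loupe,timer,reagent area):",(d>40).sum())
t=camera("top");o=np.hstack([cv2.resize(t[150:340,150:450],(400,253)),cv2.resize(S[180:330,220:420],(400,300))[:253]])
cv2.imwrite("pics/end.png",o);ob=get_obs();print(ob["time_s"],ob["wrist_force"].round(1),ob["eef_pos"].round(3))
```

```text
[163, 163, 161, 163, 165, 161, 162, 191, 220, 228, 227, 227, 223, 212, 220, 225] [26, 28, 22, 17, 57, 136, 177, 160, 128, 109] [106, 105, 104, 100, 74, 57, 56, 55, 56, 55, 52, 58, 79, 100, 106, 103]
[165, 164, 161, 163, 166, 161, 163, 193, 220, 228, 228, 228, 224, 212, 220, 226] [17, 26, 22, 13, 59, 135, 177, 161, 126, 110] [107, 106, 105, 100, 73, 57, 53, 57, 56, 56, 57, 58, 78, 100, 105, 102]
changed px (mount,loupe,timer,reagent area): 0
14.3 [0.1 0.2 0.5] [ 0.391 -0.027  0.44 ]
```

View pics/end.png

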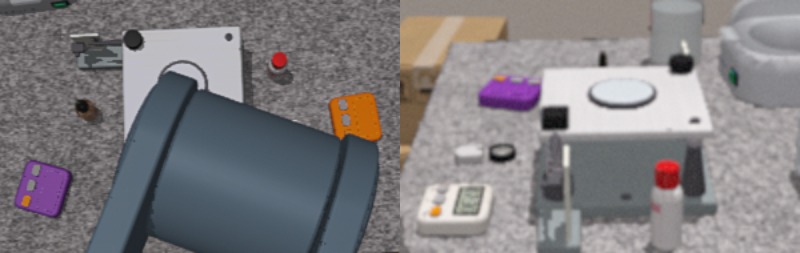

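The final picture shows the plate level, with no changed pixels around the mount, and everything standing where it was. Handing in.

```bash
python3 -c "from bench import hand_in; print(hand_in())"
```

```text
the job is handed in; nothing more can be done
None
```

I pressed the round corner first, then the square one, each once with shut fingers, and let each come fully back up. I handed in at about 14.3 s.

| Corner | Pointer drop at hold | Index (below rest height) | Held |
|---|---|---|---|
| Round | about 22 mm | about 22 mm | about 1.8 s |
| Square | about 15.2 mm | about 15 mm | about 1.7 s |

- **End checks:** The plate edges match the first side picture. No pixel changed by more than my threshold in the side-view area around the mount, loupe, timer and reagent. The wrist force is about zero and the arm is clear of everything.
- **Round corner:** I never saw the pointer and index level directly. The arm blocked the top view, and the pad and finger hid them in the side view. The level was worked out from the side view and from the fingertip height. Early readings of the drop disagreed, from 20 to 24 mm with one cruder reading at 25–29. They settled at about 22 mm once I compared the hold with a light-contact state, so I would put it within about 2 mm.
- **Square corner:** The rider hid its own point, so this index height was also worked out. The estimates ran from 13.4 to 16.5 mm, and I would put it within about 1.5 mm.

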